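# Lay a coffee-break place at the canteen counter

### The job

Lay the place on the blue mat, seen from the robot: the green cup in the middle of the saucer, the honey jar upright on the mat straight behind the plate and about 2 cm clear of its rim, the fork midway between plate and saucer, and the knife on the plate's other side, as far from its rim as the fork. Fork and knife lie flat on the mat, centred level with the middle of the plate, parallel to the mat's short sides, handles towards the robot. Do not knock over the cup or jar or push the plate or saucer out of place.

Things in the scene. Friction and masses are not known exactly. Their poses are not given: they have to be found in the camera images.
- mat: Blue place mat, fixed to the table: 300 (x) x 490 (y) x 3 mm. Origin at the centre of its underside (table height); its x axis points away from the robot (within 0.2 rad of straight ahead) and is 'back', its y axis points to the left.
- plate: White round plate, 150 mm diameter, about 16 mm high at the rim, 0.3 kg, loose on the mat, left or right of the saucer. Origin at the centre of its underside (3 mm above the table); axes parallel to the mat's.
- saucer: Terracotta-brown round saucer, 110 mm diameter, about 12 mm high at the rim, its flat inside floor (68 mm across) 5 mm above its underside, 0.18 kg, loose on the mat, beside the plate; the gap between their rims is about 86 mm. Origin at the centre of its underside.
- cup: Green open cup without a handle, 60 mm diameter at the rim and tapering to 48 mm at the foot, 60 mm high, wall 4 mm, 0.13 kg, standing on the table beside the mat. Origin at the centre of its underside, z up.
- jar: Closed amber honey jar with a paper band and a yellow lid, 46 mm diameter, 60 mm high, 0.11 kg, standing on the table beside the mat. Origin at the centre of its underside, z up.
- fork: Dessert fork, 150 mm long, lying flat on the table beside the mat: a straight red handle (85 mm long, 14 mm wide, 10 mm thick) and a steel head 22 mm wide and 4 mm thick with four tines. Origin on the underside at the middle of the length; x points to the tines, z up. The handle runs from x = -75 to +10 mm; it balances near x = -12 mm, a good place to grip.
- knife: Dessert knife, 150 mm long, lying flat on the table beside the mat: a straight black handle (85 mm long, 14 mm wide, 10 mm thick) and a round-ended steel blade 18 mm wide and 4 mm thick, without serrations. Origin on the underside at the middle of the length; x points to the blade's tip, z up. The handle runs from x = -75 to +10 mm; it balances near x = -12 mm, a good place to grip.
- fork_tip (a point): Point at the ends of the fork's tines, 75 mm from its origin along x.
- knife_tip (a point): Point at the end of the knife's blade, 75 mm from its origin along x.
There are look-alikes about, which are no part of the job. Several things have the shape of the fork; the one meant has the colours described above. Of the things that look like the plate, the larger one is meant.

How it is judged:
By the outcome, as a careful person would: the job done as asked, in the order asked, and still so for the second after the job is handed in, with the robot touching nothing.
It also fails if it takes over 118 s, if anything falls off the work surface, if the arm or the gripper's body presses on something with over 40 N, if the wrist force passes 120 N, or if a joint passes its speed limit or range.

### The arm

A 6-joint arm with a two-finger parallel gripper is mounted at the origin on the work surface. World frame = base frame: x ahead of the robot, y to its left, z up, the work surface at z = 0. Lengths are in m, angles in rad, forces in N, time in s.
With the tool pointing down it reaches from about 0.3 to 0.775 m from the base axis. Payload 14.6 kg.
Tool frame: the origin (TCP) lies on the centre line of the jaws, within the pads' length; the fingertips stand 19 mm ahead of it and the grasp point (between the pads) is the TCP; z points along the fingers, y is the direction in which the jaws open and shut (so a half turn about z gives the same grasp; the last joint's range is limited). The gripper opens to 94 mm and grips with 3 to 60 N. Pads are 16 mm wide; open, the fingers measure 119 mm over their backs; the gripper's body (75 mm by 177 mm) begins 78 mm behind the grasp point.
Start: joints at [-1.359, 0.3, 1.521, -0, 1.321, -0.067], TCP at [0.151, -0.529, 0.224] pointing down, gripper open.
Joint ranges: [-3.03, 3.03], [-0.79, 2.21], [0.23, 2.52], [-1.04, 4.18], [0, 3.07], [-2.55, 2.55]. Speed limits (rad/s): [2.22, 2.22, 2.57, 3.14, 3.14, 3.14].

### API

Orientations are given as [roll, pitch, yaw] about the fixed x, y, z axes, in that order (R = Rz(yaw) Ry(pitch) Rx(roll)).
In Python, from station import ctrl gives the robot as it stands. The module is installed in compiled form; this text tells all that it offers.
- The arm moves only by the shell command python3 -m creep 'ROWS' [FORCE]. ROWS is a JSON object of lists of equal length, an entry for each row: "translation": the shift along the world's x, y, z in mm, a list of three; "yaw": the turn about the world's z in rad; "gripper": the closure in counts, from 0 (fully open) to 255 (shut). A call has 1 to 5 rows; each row is the pose to reach, as a shift and turn from the pose measured when the call began; what a row does not reach only later rows make up. A row lasts 1/12 s, in which the tool goes at most 41.7 mm and 7.16 degrees, less where a joint would pass 70% of its speed; a pose out of reach is approached as far as the arm can. A call with a gripper value outside its range is refused whole. The fingers move at their own pace and stop on an object; FORCE is the grip in N (left out, the last holds). Time passes only in rows, so rows that repeat a pose let the fingers close. It gives the time, the measured TCP pose, the force and the opening at its end, in the units of the state.
- ctrl.get_obs(): the state, without advancing time (a new reading comes with each control period).
- ctrl.camera(name): name is "side" or "top"; returns a dict with "pixels" (480x640x3 uint8, red, green, blue), "depth" (480x640 float32, m along the optical axis (not along the pixel's ray), 0 where there is no reading), "fx", "fy", "cx", "cy" (pixels), "dist" ([k1, k2, p1, p2, k3] as OpenCV has them; the pictures are not rectified), "R" (3x3) and "t" (3): a world point X has camera coordinates R X + t. Camera axes: x right, y down, z forward; pixel columns grow to the right and rows downward; lengths in m; the calibration is good to about 2 mm. A picture is of the moment at which its call begins.
- ctrl.hand_in(): hands the job in, once; it reports no verdict.
The state is a dict: "time_s": time; "qpos": joint angles; "joint_vel": joint speeds; "tau": joint torques, N m; "ee_pos": TCP position; "eef_rot": TCP orientation; "force": force on the tool from outside, world axes, zero at the start; "moment": the same for the moment, N m; "grip_width": finger opening in m.
Only numpy, scipy, OpenCV 4.12 (cv2) and the standard library are available. Lean on these libraries where they do the work, as an engineer would, in place of code of your own. Each camera call takes 0.05 s, during which the arm holds its last target. There are 200 camera calls.

## Working session

There is one attempt and no reset: what is moved stays moved. The work goes in short steps, Python scripts to look and compute and a shell command to move; the robot and the scene stay as the last step left them, time stands still between calls to the robot, and variables do not carry over. Pictures are saved under pics/ and viewed, about 12 in all and at most 16, crops included, and the job is handed in when it is done.

```bash
mkdir -p pics
cat > h.py <<'E'
import numpy as np,cv2
from station import ctrl
def cam(n):
    c=ctrl.camera(n); c['K']=np.array([[c['fx'],0,c['cx']],[0,c['fy'],c['cy']],[0,0,1.]]);c['R']=np.array(c['R']);c['t']=np.array(c['t']);c['dist']=np.array(c['dist'],float);return c
def save(c,f): cv2.imwrite('pics/'+f,c['pixels'][:,:,::-1])
def crop(c,f,u0,v0,u1,v1,s): cv2.imwrite('pics/'+f,cv2.resize(c['pixels'][v0:v1,u0:u1,::-1],None,fx=s,fy=s,interpolation=cv2.INTER_CUBIC))
def ray(c,p):
    n=cv2.undistortPoints(np.array(p,float).reshape(-1,1,2),c['K'],c['dist']).reshape(-1,2)
    return np.c_[n,np.ones(len(n))]
def atz(c,p,z):
    d=ray(c,p)@c['R']; o=-c['R'].T@c['t']
    return o+d*((z-o[2])/d[:,2])[:,None]
def dep(c,p):
    r=ray(c,p); z=np.array([c['depth'][int(round(v)),int(round(u))] for u,v in p])
    return (r*z[:,None]-c['t'])@c['R']
def proj(c,X): return cv2.projectPoints(np.array(X,float).reshape(-1,1,3),cv2.Rodrigues(c['R'])[0],c['t'],c['K'],c['dist'])[0].reshape(-1,2)
E
python3 - <<'E'
from h import *
for n in('top','side'):
    c=cam(n);save(c,n+'0.png');print(n,-c['R'].T@c['t'],c['fx'],c['R'][2])
o=ctrl.get_obs();print({k:np.round(v,3) for k,v in o.items()})
E
```

```text
top [0.19137275 0.02319413 1.37250724] 609.1296226619525 [ 0.20842776  0.01538412 -0.97791677]
side [0.30328873 0.85318248 1.05073498] 498.5720101969242 [ 0.11189288 -0.6288938  -0.76939754]
{'time_s': np.float64(0.1), 'qpos': array([-1.359,  0.3  ,  1.522, -0.   ,  1.321, -0.067]), 'joint_vel': array([ 0.   , -0.001, -0.001,  0.001,  0.   , -0.   ]), 'tau': array([ 2.0000e-03, -5.3264e+01, -3.5329e+01,  7.1000e-02,  2.3000e-02,
       -0.0000e+00]), 'ee_pos': array([ 0.151, -0.529,  0.224]), 'eef_rot': array([-3.141, -0.   ,  0.279]), 'force': array([ 0.791, -0.238, -0.006]), 'moment': array([0.068, 0.019, 0.013]), 'grip_width': np.float64(0.094)}
```

View pics/top0.png

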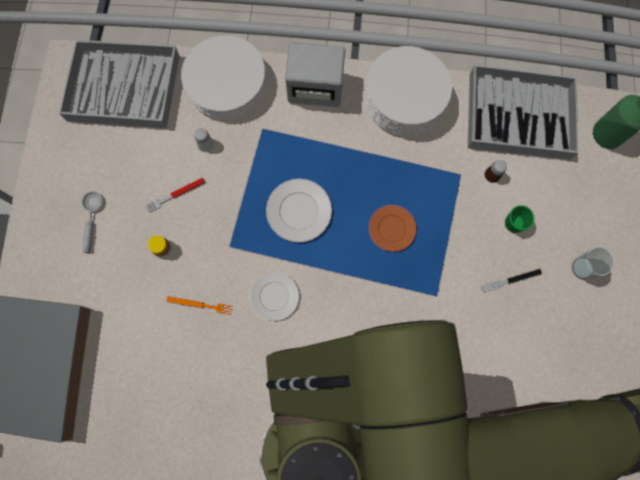

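View pics/side0.png

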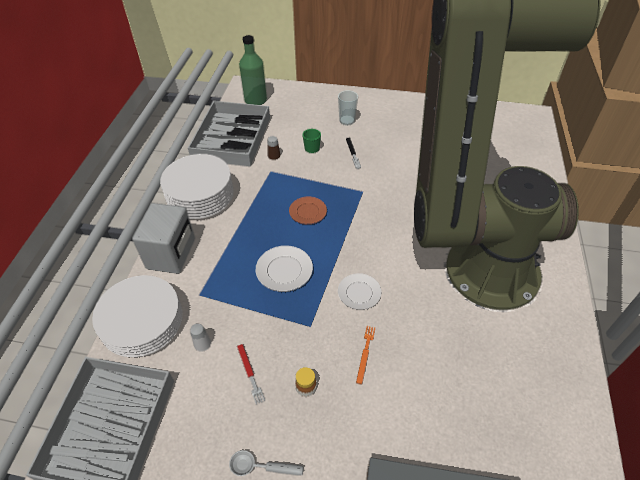

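The top view shows the red fork at (177,195), jar (158,245), plate (299,211), saucer (393,229), cup (519,219) and knife (512,281). The small white plate, the orange fork and the glass are look-alikes. Next I'll measure these.

```bash
cat > m.py <<'E'
from h import *
def circ(P):
    A=np.c_[2*P[:,:2],np.ones(len(P))];s=np.linalg.lstsq(A,(P[:,:2]**2).sum(1),rcond=None)[0]
    return s[0],s[1],np.sqrt(s[2]+s[0]**2+s[1]**2)
def cnt(m,at=None):
    m=cv2.morphologyEx(m.astype(np.uint8),cv2.MORPH_OPEN,np.ones((2,2)))
    cs=cv2.findContours(m,cv2.RETR_EXTERNAL,cv2.CHAIN_APPROX_NONE)[0]
    if at is not None: cs=[k for k in cs if cv2.pointPolygonTest(k,at,True)>-4]
    return max(cs,key=cv2.contourArea)[:,0,:].astype(float)
def matfit(c):
    h=cv2.cvtColor(c['pixels'],cv2.COLOR_RGB2HSV)
    k=cnt((h[...,0]>100)&(h[...,0]<118)&(h[...,1]>120)&(h[...,2]>60))
    P=atz(c,k,.003)[:,:2]
    r=cv2.minAreaRect((P*1000).astype(np.float32));return r,cv2.boxPoints(r)
E
python3 - <<'E'
from m import *
for n,seeds in(('top',dict(plate=(299,211),saucer=(393,229),cup=(519,219),jar=(158,245))),('side',dict(plate=(284,269),saucer=(308,211),cup=(312,136),jar=(305,376)))):
    c=cam(n);h=cv2.cvtColor(c['pixels'],cv2.COLOR_RGB2HSV).astype(int);H,S,V=h[...,0],h[...,1],h[...,2]
    print(n,matfit(c))
    ms=dict(plate=((H<90)|(H>125)|(S<110),.019),saucer=((H<14)&(S>120),.015),cup=((H>55)&(H<90)&(S>110),.06),jar=((H>20)&(H<32)&(S>150),.06))
    for k,(m,z) in ms.items():
        if k=='plate':
            q=np.zeros(m.shape,bool);u,v=seeds[k];q[v-45:v+45,u-45:u+45]=1;
            m=m&q;
            if n=='top': m[:,338:]=0
            else: m[:230,290:]=0; m[:, 330:]=0
        C=cnt(m,seeds[k]);P=atz(c,C,z);print(k,np.round(circ(P),4), P.min(0)[:2].round(3),P.max(0)[:2].round(3))
    if n=='top':
        crop(c,'t_fork.png',135,165,225,225,7);crop(c,'t_knife.png',470,255,560,315,7)
    else: crop(c,'s_fork.png',225,330,285,410,7)
E
cd pics; python3 -c "
import cv2,numpy as np
cv2.imwrite('fk.png',np.vstack([cv2.imread('t_fork.png')[:300],cv2.imread('t_knife.png')[40:340]]))"
```

```text
top (((554.5271606445312, -16.8819580078125), (485.0517272949219, 295.0148010253906), 81.83871459960938), array([[ 374.08466, -236.01144],
       [ 666.11163, -277.89178],
       [ 734.96967,  202.24753],
       [ 442.9427 ,  244.12787]], dtype=float32))
plate [0.5393 0.0944 0.0759] [0.463 0.017] [0.616 0.172]
saucer [ 0.5182 -0.1237  0.0519] [ 0.466 -0.176] [ 0.571 -0.071]
cup [ 0.5561 -0.4064  0.0305] [ 0.526 -0.438] [ 0.587 -0.375]
jar [0.4203 0.3977 0.0201] [0.4   0.377] [0.44  0.419]
side (((554.1629028320312, -7.826751708984375), (485.2268371582031, 297.0697326660156), 81.89722442626953), array([[ 372.91473, -227.08224],
       [ 667.01874, -268.95398],
       [ 735.4111 ,  211.42874],
       [ 441.30707,  253.30048]], dtype=float32))
plate [0.5393 0.1017 0.0743] [0.465 0.026] [0.613 0.177]
saucer [ 0.5187 -0.1155  0.0508] [ 0.466 -0.167] [ 0.572 -0.063]
cup [ 0.5549 -0.3731  0.0444] [ 0.527 -0.429] [ 0.588 -0.315]
jar [0.4213 0.4097 0.0208] [0.401 0.387] [0.442 0.432]
```

View pics/fk.png

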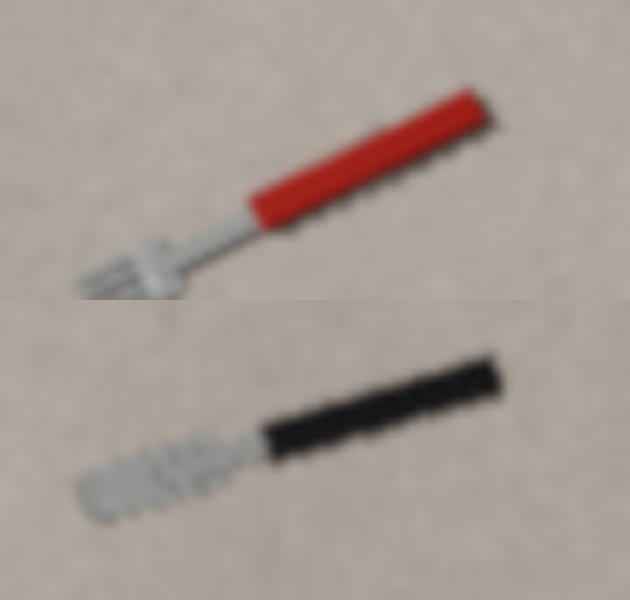

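The red handle runs from (172,195) to (204,181) in the top picture, with tines to the lower left. The knife handle runs from (508,278) to (541,271), tip at lower left. The two cameras differ by about 8 mm in y, so I'll check that with depth.

Run:
```python
from m import *
for n,pts in(('top',[(299,211),(393,229),(345,160),(340,250),(450,180),(250,235),(450,330),(150,300),(470,130),(600,300)]),('side',[(284,269),(308,211),(270,190),(250,290),(340,190),(300,310),(330,430),(400,400),(200,400),(400,130)])):
    c=cam(n);print(n,c['dist'],c['cx'],c['cy'])
    for p,q in zip(pts,dep(c,pts)): print(p,q.round(4), 'raw',atz(c,[p],0)[0].round(4))
    d=c['depth'];
```

```text
top [-0.15936186  0.          0.          0.          0.        ] 318.8362471021964 237.912092176236
(299, 211) [0.5416 0.0964 0.0064] raw [0.5433 0.0968 0.    ]
(393, 229) [ 0.5196 -0.1236  0.0073] raw [ 0.5213 -0.1244  0.    ]
(345, 160) [ 6.785e-01  7.000e-04 -4.000e-04] raw [0.6783 0.0007 0.    ]
(340, 250) [ 0.4597 -0.0062  0.0028] raw [ 0.4603 -0.0062  0.    ]
(450, 180) [ 0.6519 -0.2512  0.0052] raw [ 0.6537 -0.2522  0.    ]
(250, 235) [0.4749 0.2033 0.0034] raw [0.4756 0.2037 0.    ]
(450, 330) [ 0.2472 -0.127   0.6697] raw [ 0.3004 -0.2702  0.    ]
(150, 300) [0.3023 0.4132 0.0062] raw [0.3028 0.415  0.    ]
(470, 130) [ 0.7773 -0.2915  0.0214] raw [ 0.7866 -0.2965  0.    ]
(600, 300) [ 0.3981 -0.6257  0.0018] raw [ 0.3983 -0.6265  0.    ]
side [-0.0547083  0.         0.         0.         0.       ] 323.4885667819455 245.81110561660674
(284, 269) [0.5433 0.0964 0.0084] raw [0.5452 0.0903 0.    ]
(308, 211) [ 0.5211 -0.119   0.0094] raw [ 0.523  -0.1278  0.    ]
(270, 190) [ 0.6512 -0.1886  0.006 ] raw [ 0.6532 -0.1947  0.    ]
(250, 290) [0.6152 0.1728 0.0033] raw [0.6162 0.1706 0.    ]
(340, 190) [ 0.4441 -0.2272  0.0027] raw [ 0.4444 -0.23    0.    ]
(300, 310) [0.4777 0.209  0.0021] raw [0.4781 0.2078 0.    ]
(330, 430) [3.562e-01 4.894e-01 2.000e-04] raw [0.3562 0.4893 0.    ]
(400, 400) [ 0.2157  0.3979 -0.0014] raw [0.2158 0.3985 0.    ]
(200, 400) [6.481e-01 4.738e-01 2.000e-04] raw [0.6482 0.4737 0.    ]
(400, 130) [ 0.2868 -0.5575 -0.0018] raw [ 0.2868 -0.5551  0.    ]
```

```bash
python3 -m creep '{"translation":[[405,127,-20],[405,127,-20],[405,127,-20],[405,127,-20],[405,127,-20]],"yaw":[0,0,0,0,0],"gripper":[0,0,0,0,0]}' 20
python3 -m creep '{"translation":[[200,63,-10],[200,63,-10],[200,63,-10],[200,63,-10],[200,63,-10]],"yaw":[0,0,0,0,0],"gripper":[0,0,0,0,0]}'
```

```text
time_s: 0.72
ee_pos: [0.3516, -0.4655, 0.2145]
eef_rot: [-3.141, -0.0, 0.279]
force: [-1.5, -0.9, 0.1]
grip_width: 0.094
time_s: 1.13
ee_pos: [0.5501, -0.4025, 0.2045]
eef_rot: [-3.141, 0.0, 0.279]
force: [0.2, -0.6, 0.2]
grip_width: 0.0941
```

```bash
python3 -m creep '{"translation":[[4,0,-95],[4,0,-95],[4,0,-95],[4,0,-95]],"yaw":[0,0,0,0],"gripper":[0,0,0,0]}'
cat > tip.py <<'E'
from m import *
import sys
def draw(n,f,s=5,w=60):
    c=cam(n);o=ctrl.get_obs();p=np.array(o['ee_pos']);y=o['eef_rot'][2];g=o['grip_width']/2
    j=np.array([np.sin(y),-np.cos(y),0])
    pts=[p+[0,0,-.019]+s_*g*j for s_ in(1,-1)]+[p,p+[0,0,-.019]]
    q=proj(c,pts);u,v=q[2].astype(int);u0,v0=max(u-w,0),max(v-w,0)
    im=cv2.resize(c['pixels'][v0:v0+2*w,u0:u0+2*w,::-1],None,fx=s,fy=s,interpolation=cv2.INTER_CUBIC)
    for k,col in zip(q,[(0,0,255),(0,0,255),(255,0,255),(255,255,0)]): cv2.drawMarker(im,tuple(((k-[u0,v0]+.5)*s).astype(int).tolist()),col,cv2.MARKER_CROSS,12,1)
    print(n,u0,v0,q.round(1).tolist(),p.round(4));return im
if __name__=='__main__':
    a=draw('top','',s=5,w=40);b=draw('side','',s=5,w=40);h=min(a.shape[0],b.shape[0]);cv2.imwrite('pics/'+sys.argv[1],np.hstack([a[:h],b[:h]]))
E
python3 tip.py tip1.png
```

```text
time_s: 1.47
ee_pos: [0.5528, -0.4014, 0.1057]
eef_rot: [-3.136, 0.004, 0.279]
force: [0.4, 0.9, -0.0]
grip_width: 0.094
top 485 175 [[542.9, 213.9], [503.2, 221.2], [526.0, 215.4], [523.2, 217.5]] [ 0.5537 -0.4025  0.1093]
side 274 81 [[312.8, 117.5], [315.7, 135.9], [314.1, 121.5], [314.2, 126.5]] [ 0.5543 -0.4032  0.1115]
```

View pics/tip1.png

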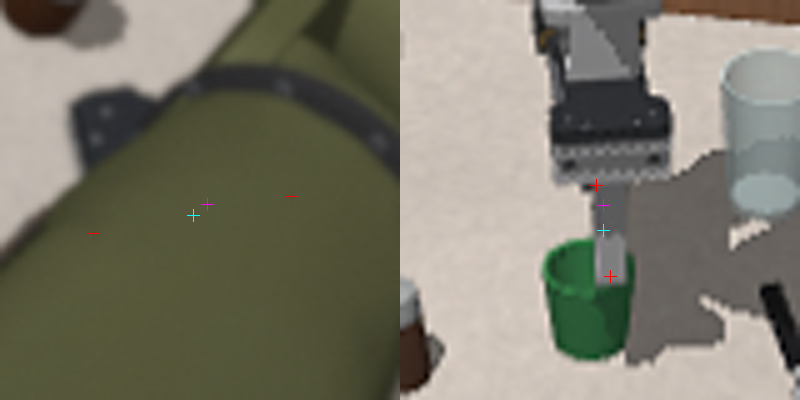

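The side view shows the open fingers straddling the cup. The right finger's tip, near pixel (396,138), sits within about 1–2 px of the projection. I'll descend and grip.

```bash
python3 -m creep '{"translation":[[2,1,-35],[2,1,-69],[2,1,-69],[2,1,-69]],"yaw":[0,0,0,0],"gripper":[0,0,0,0]}'
python3 -m creep '{"translation":[[0,0,0],[0,0,0],[0,0,0],[0,0,0],[0,0,0]],"yaw":[0,0,0,0,0],"gripper":[255,255,255,255,255]}' 15
python3 -m creep '{"translation":[[0,0,0],[0,0,0],[0,0,0],[0,0,0],[0,0,0]],"yaw":[0,0,0,0,0],"gripper":[255,255,255,255,255]}' 15
```

```text
time_s: 1.9
ee_pos: [0.5563, -0.4028, 0.0443]
eef_rot: [3.14, -0.001, 0.277]
force: [0.6, -0.9, 1.3]
grip_width: 0.0943
time_s: 2.32
ee_pos: [0.5567, -0.4033, 0.0455]
eef_rot: [3.138, -0.002, 0.277]
force: [1.3, -0.8, 0.7]
grip_width: 0.0636
time_s: 2.73
ee_pos: [0.5567, -0.4033, 0.0455]
eef_rot: [3.138, -0.002, 0.277]
force: [0.2, -1.1, 1.8]
grip_width: 0.058
```

Run:
```python
from m import *
from scipy.optimize import minimize
c=cam('side');o=ctrl.get_obs();p=o['ee_pos']
h=cv2.cvtColor(c['pixels'],cv2.COLOR_RGB2HSV).astype(int)
def bb(h):
    m=(h[...,0]>55)&(h[...,0]<90)&(h[...,1]>110)
    m[:115]=0;m[:,:295]=0;m[:,335:]=0;m[165:]=0
    v,u=np.where(m);return u.min(),u.max(),v.min(),v.max()
a=np.linspace(0,6.283,60)
def mod(x,y): 
    P=np.vstack([np.c_[x+r*np.cos(a),y+r*np.sin(a),0*a+z] for r,z in((.024,0),(.03,.06))]);q=proj(c,P);return q.min(0),q.max(0)
print('now',bb(h),p)
i=cv2.cvtColor(cv2.imread('pics/side0.png'),cv2.COLOR_BGR2HSV).astype(int);print('before',bb(i))
print('model at tcp',mod(p[0],p[1]))
print('model +5y',mod(p[0],p[1]+.005))
```

```text
now (np.int64(303), np.int64(320), np.int64(134), np.int64(152)) [ 0.55669684 -0.40334458  0.04556488]
before (np.int64(303), np.int64(320), np.int64(129), np.int64(152))
model at tcp (array([304.22225854, 128.99141651]), array([323.09208887, 154.3594989 ]))
model +5y (array([303.91317095, 129.93620103]), array([322.82152496, 155.35038709]))
```

```bash
python3 -m creep '{"translation":[[0,0,40],[0,30,60],[-18,150,60],[-18,150,60],[-18,150,60]],"yaw":[0,0,0,0,0],"gripper":[255,255,255,255,255]}'
python3 -m creep '{"translation":[[-20,134,0],[-20,134,0],[-20,134,0],[-20,134,-32],[-20,134,-32]],"yaw":[0,0,0,0,0],"gripper":[255,255,255,255,255]}'
python3 - <<'E'
from m import *
c=cam('side');crop(c,'cup1.png',260,160,360,240,7);t=cam('top');crop(t,'cup1t.png',340,180,440,260,7)
print(ctrl.get_obs()['ee_pos'],ctrl.get_obs()['grip_width'])
E
```

```text
time_s: 3.2
ee_pos: [0.5378, -0.2512, 0.1053]
eef_rot: [3.139, -0.002, 0.277]
force: [0.7, -0.1, -2.0]
grip_width: 0.0581
time_s: 3.62
ee_pos: [0.5153, -0.1137, 0.0696]
eef_rot: [-3.141, 0.003, 0.281]
force: [-0.8, 0.4, -3.7]
grip_width: 0.0582
[ 0.51743464 -0.11707375  0.07299646] 0.05830607202101789
```

View pics/cup1.png

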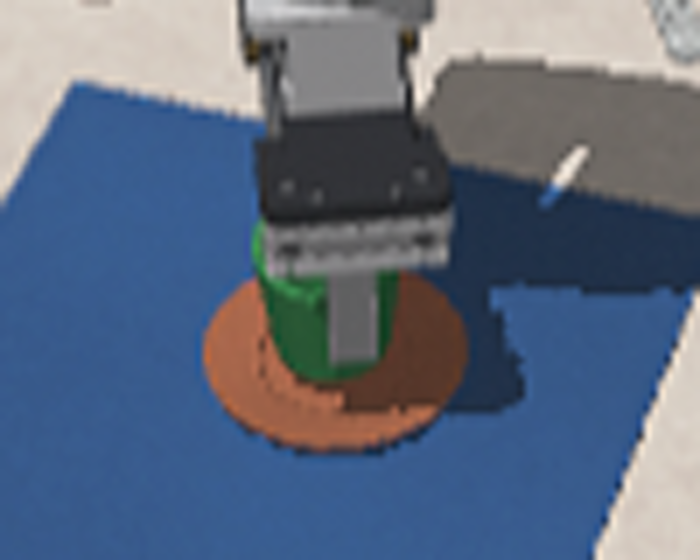

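Run:
```python
from m import *
c=cam('side');p=np.array(ctrl.get_obs()['ee_pos']);print(p)
a=np.linspace(0,6.283,90)
def cir(x,y,r,z): return proj(c,np.c_[x+r*np.cos(a),y+r*np.sin(a),0*a+z])
b=p[2]-.0455
q=cir(p[0],p[1],.024,b);s=cir(.5187,-.1155,.055,.015)
print('foot model crop', ((q.min(0)-[260,160]+.5)*7),((q.max(0)-[260,160]+.5)*7))
print('saucer crop', ((s.min(0)-[260,160]+.5)*7),((s.max(0)-[260,160]+.5)*7))
im=cv2.resize(c['pixels'][160:240,260:360,::-1],None,fx=7,fy=7,interpolation=cv2.INTER_CUBIC)
for k,col in((q,(0,255,255)),(cir(p[0],p[1],.03,b+.06),(0,255,255)),(s,(255,255,0)),(cir(.5187,-.1155,.034,.008),(255,255,0))):
    cv2.polylines(im,[((k-[260,160]+.5)*7).astype(int)],True,col,1)
t=cam('top');def_=0
c=t
im2=cv2.resize(t['pixels'][180:260,340:440,::-1],None,fx=7,fy=7,interpolation=cv2.INTER_CUBIC)
for k,col in((cir(.5182,-.1237,.055,.015),(255,255,0)),(cir(p[0],p[1],.03,b+.06),(0,255,255))):
    cv2.polylines(im2,[((k-[340,180]+.5)*7).astype(int)],True,col,1)
cv2.imwrite('pics/cup2.png',cv2.resize(np.hstack([im[150:470,150:550],im2[150:470,150:550]]),None,fx=1,fy=1))
```

```text
[ 0.51809435 -0.11789465  0.07385776]
foot model crop [285.98830907 289.2104023 ] [403.80506514 373.90404644]
saucer crop [208.96095634 263.06386373] [477.35429362 457.39289055]
```

View pics/cup2.png

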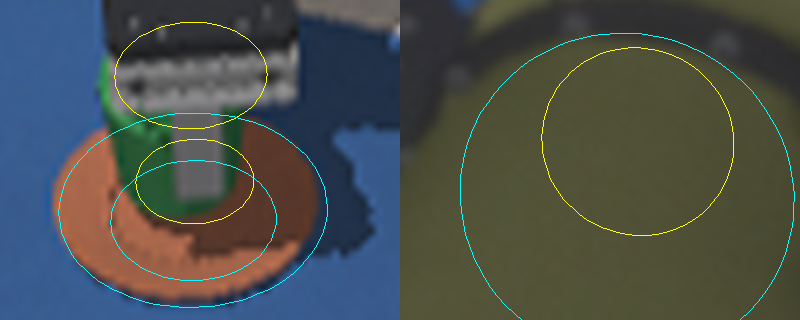

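```bash
sed -i 's/np.ones((2,2))/np.ones((3,3))/' m.py
python3 -m creep '{"translation":[[0,-3,-12],[0,-3,-19],[0,-3,-19],[0,-3,-19],[0,-3,-19]],"yaw":[0,0,0,0,0],"gripper":[255,255,255,255,255]}'
python3 - <<'E'
from m import *
for n,seeds in(('top',dict(plate=(299,211),saucer=(393,229),jar=(158,245))),('side',dict(plate=(284,269),saucer=(308,211),jar=(305,376)))):
    c=cam(n);c['pixels']=cv2.imread(f'pics/{n}0.png')[:,:,::-1].copy();h=cv2.cvtColor(c['pixels'],cv2.COLOR_RGB2HSV).astype(int);H,S,V=h[...,0],h[...,1],h[...,2]
    r=matfit(c);print(n,r[0],r[1].tolist())
    ms=dict(plate=((H<90)|(H>125)|(S<110),.019),saucer=((H<14)&(S>120),.015),jar=((H>20)&(H<32)&(S>150),.06))
    for k,(m,z) in ms.items():
        if k=='plate':
            q=np.zeros(m.shape,bool);u,v=seeds[k];q[v-45:v+45,u-45:u+45]=1;m=m&q
            if n=='top': m[:,338:]=0
            else: m[:230,290:]=0; m[:, 330:]=0
        P=atz(c,cnt(m,seeds[k]),z);print(k,np.round(circ(P),4))
    for k,m in(('fork',((H<6)|(H>174))&(S>150)),('knife',V<50)):
        m=m.astype(np.uint8)
        u0,v0,u1,v1={'topfork':(140,170,215,215),'topknife':(500,262,550,292),'sidefork':(230,340,262,382),'sideknife':(343,135,357,157)}[n+k]
        mm=np.zeros_like(m);mm[v0:v1,u0:u1]=m[v0:v1,u0:u1]
        v,u=np.where(mm);P=atz(c,np.c_[u,v],.01);
        (cx,cy),wh,_=cv2.minAreaRect((P[:,:2]*1000).astype(np.float32));w,V2=np.linalg.eigh(np.cov(P[:,:2].T));d=V2[:,1];d=d if d[1]>0 else -d
        ctr=np.array([cx,cy]);print(k,'handle centre',ctr.round(1),'size',np.round(wh,1),'dir to tip',d.round(3),np.arctan2(d[1],d[0]).round(3),'balance',(ctr+20.5*d).round(1),'origin',(ctr+32.5*d).round(1))
E
```

```text
time_s: 4.23
ee_pos: [0.5183, -0.1215, 0.0551]
eef_rot: [3.139, -0.002, 0.276]
force: [-0.1, 0.6, -0.8]
grip_width: 0.0584
top ((556.7017822265625, -14.31964111328125), (485.17449951171875, 295.17529296875), 81.83894348144531) [[376.1719970703125, -233.4992218017578], [668.3580322265625, -275.40118408203125], [737.2315673828125, 204.8599395751953], [445.0455322265625, 246.76190185546875]]
plate [0.5414 0.0969 0.0759]
saucer [ 0.5204 -0.1213  0.0519]
jar [0.4223 0.4003 0.0202]
fork handle centre [572.7 363.5] size [12.2 81.8] dir to tip [-0.528  0.849] 2.127 balance [561.9 380.9] origin [555.6 391.1]
knife handle centre [ 437.8 -435.1] size [ 9.2 79.2] dir to tip [-0.362  0.932] 1.941 balance [ 430.4 -416. ] origin [ 426.1 -404.8]
side ((557.5455322265625, -11.02423095703125), (486.4296569824219, 297.7808837890625), 81.95417785644531) [[376.0791320800781, -231.00552368164062], [670.9287719726562, -272.6844177246094], [739.011962890625, 208.95706176757812], [444.16229248046875, 250.63595581054688]]
plate [0.5426 0.099  0.0744]
saucer [ 0.5223 -0.1191  0.0508]
jar [0.4238 0.4079 0.0208]
fork handle centre [573.7 366.8] size [11.7 83.6] dir to tip [-0.546  0.837] 2.149 balance [562.5 384. ] origin [555.9 394.1]
knife handle centre [ 441.5 -430.2] size [11.3 82.9] dir to tip [-0.352  0.936] 1.93 balance [ 434.3 -411. ] origin [ 430.1 -399.8]
```

```bash
python3 -m creep '{"translation":[[0,0,-2],[0,0,-2],[0,0,-2]],"yaw":[0,0,0],"gripper":[255,255,255]}'
python3 -m creep '{"translation":[[0,0,0],[0,0,0],[0,0,0],[0,0,0],[0,0,0]],"yaw":[0,0,0,0,0],"gripper":[70,70,70,70,70]}'
python3 -m creep '{"translation":[[0,0,0],[0,0,30],[0,0,60],[0,0,90],[0,-40,100]],"yaw":[0,0,0,0,0],"gripper":[70,70,70,70,70]}'
```

```text
time_s: 4.58
ee_pos: [0.5186, -0.1214, 0.0536]
eef_rot: [3.138, -0.003, 0.276]
force: [0.5, -1.1, -0.1]
grip_width: 0.0584
time_s: 5.0
ee_pos: [0.5185, -0.1214, 0.0535]
eef_rot: [3.138, -0.003, 0.276]
force: [0.3, 0.2, -0.2]
grip_width: 0.0682
time_s: 5.42
ee_pos: [0.5202, -0.1581, 0.158]
eef_rot: [3.136, -0.008, 0.281]
force: [0.8, -0.3, 0.4]
grip_width: 0.0682
```

```bash
python3 -m creep '{"translation":[[-88,-255,-20],[-88,-255,-20],[-88,-255,-20],[-88,-255,-20],[-88,-255,-20]],"yaw":[1.65,1.65,1.65,1.65,1.65],"gripper":[120,120,120,120,120]}'
python3 -m creep '{"translation":[[-35,-105,-20],[-35,-105,-20],[-35,-105,-20],[-35,-105,-20],[-35,-105,-20]],"yaw":[1.03,1.03,1.03,1.03,1.03],"gripper":[120,120,120,120,120]}'
```

```text
time_s: 5.83
ee_pos: [0.456, -0.3435, 0.1424]
eef_rot: [3.138, -0.005, 0.856]
force: [0.8, 0.5, 0.2]
grip_width: 0.0497
time_s: 6.25
ee_pos: [0.4198, -0.45, 0.1215]
eef_rot: [3.139, -0.006, 1.471]
force: [-0.6, 0.4, -0.7]
grip_width: 0.0497
```

Run:
```python
from m import *
o=ctrl.get_obs();p=np.array(o['ee_pos']);print(p.round(4),o['eef_rot'][2],'to knife',np.array([432,-413.5])-p[:2]*1000,1.935-o['eef_rot'][2])
c=cam('top');crop(c,'cupt.png',345,185,445,260,8)
```

```text
[ 0.4198 -0.45    0.1215] 1.4711123665897443 to knife [12.20673018 36.48229205] 0.46388763341025574
```

View pics/cupt.png

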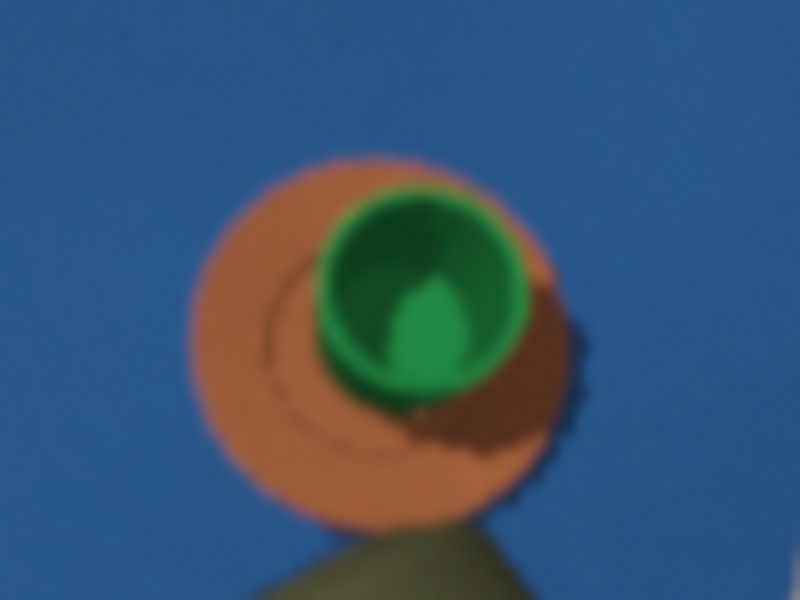

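The cup stands in the saucer, with its rim centre at crop (421,295) and the saucer centre at (381,345). I'll convert these to an offset.

```bash
python3 - <<'E'
from m import *
c=cam('top')
f=lambda u,v:(345+(u+.5)/8-.5,185+(v+.5)/8-.5)
print(atz(c,[f(422,293)],.068),atz(c,[f(381,345)],.015))
h=cv2.cvtColor(c['pixels'],cv2.COLOR_RGB2HSV).astype(int)
E
python3 -m creep '{"translation":[[12,36,0],[12,36,-50],[12,36,-60],[12,36,-60],[12,36,-60]],"yaw":[0.464,0.464,0.464,0.464,0.464],"gripper":[120,120,120,120,120]}'
python3 tip.py tip2.png
```

```text
[[ 0.52355892 -0.12539425  0.068     ]] [[ 0.52060216 -0.12068207  0.015     ]]
time_s: 6.77
ee_pos: [0.4327, -0.412, 0.0611]
eef_rot: [3.139, -0.007, 1.934]
force: [-0.7, 0.3, 0.2]
grip_width: 0.0499
top 482 233 [[515.9, 264.4], [522.8, 285.4], [522.1, 273.6], [519.3, 274.9]] [ 0.433  -0.4125  0.0622]
side 312 96 [[344.8, 142.1], [360.0, 140.2], [352.6, 136.3], [352.4, 141.1]] [ 0.4331 -0.4128  0.0627]
```

View pics/tip2.png

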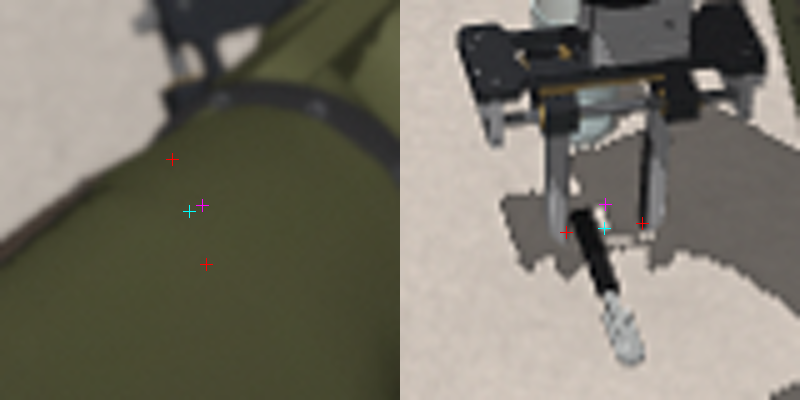

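The side view shows the jaws straddling the knife's black handle. I'll go down and grip.

```bash
python3 -m creep '{"translation":[[-1,0,-25],[-1,0,-42],[-1,0,-42],[-1,0,-42],[-1,0,-42]],"yaw":[0,0,0,0,0],"gripper":[120,120,120,120,120]}'
python3 -m creep '{"translation":[[0,0,0],[0,0,0],[0,0,0],[0,0,0],[0,0,0]],"yaw":[0,0,0,0,0],"gripper":[255,255,255,255,255]}' 25
python3 -m creep '{"translation":[[0,0,0],[0,0,0],[0,0,0],[0,0,0],[0,0,0]],"yaw":[0,0,0,0,0],"gripper":[255,255,255,255,255]}' 25
```

```text
time_s: 7.28
ee_pos: [0.4324, -0.4131, 0.0215]
eef_rot: [3.138, -0.004, 1.924]
force: [-0.6, 1.3, 0.2]
grip_width: 0.0499
time_s: 7.7
ee_pos: [0.4325, -0.4131, 0.0216]
eef_rot: [3.138, -0.003, 1.924]
force: [-0.1, 0.4, 0.1]
grip_width: 0.02
time_s: 8.12
ee_pos: [0.4324, -0.4131, 0.0216]
eef_rot: [3.138, -0.004, 1.924]
force: [0.0, 0.2, 0.5]
grip_width: 0.0135
```

```bash
python3 -m creep '{"translation":[[0,0,30],[0,0,70],[10,30,110],[20,70,130],[30,110,130]],"yaw":[0,0,-0.1,-0.22,-0.34],"gripper":[255,255,255,255,255]}'
python3 -m creep '{"translation":[[30,180,0],[30,180,0],[30,180,0],[30,180,0],[30,180,0]],"yaw":[-0.6,-0.6,-0.6,-0.6,-0.6],"gripper":[255,255,255,255,255]}'
python3 -m creep '{"translation":[[30,180,0],[30,180,0],[30,180,0],[30,180,0],[30,180,0]],"yaw":[-0.6,-0.6,-0.6,-0.6,-0.6],"gripper":[255,255,255,255,255]}'
```

```text
time_s: 8.53
ee_pos: [0.4605, -0.3147, 0.1542]
eef_rot: [3.133, 0.0, 1.578]
force: [1.8, 0.3, -0.4]
grip_width: 0.0134
time_s: 8.95
ee_pos: [0.4906, -0.1322, 0.1544]
eef_rot: [3.133, -0.0, 0.997]
force: [0.1, 0.3, -0.1]
grip_width: 0.0139
time_s: 9.37
ee_pos: [0.5202, 0.0468, 0.1546]
eef_rot: [3.133, -0.0, 0.441]
force: [0.8, 1.1, -1.5]
grip_width: 0.0135
```

```bash
python3 -m creep '{"translation":[[27,170,0],[27,170,0],[27,170,0],[27,170,0],[27,170,-30]],"yaw":[-0.58,-0.58,-0.58,-0.58,-0.58],"gripper":[255,255,255,255,255]}'
python3 - <<'E'
from m import *
o=ctrl.get_obs();p=np.array(o['ee_pos']);print(p.round(4),o['eef_rot'],'to go',np.array([546.9,216.5,60])-p*1000,-.1425-o['eef_rot'][2])
E
```

```text
time_s: 9.78
ee_pos: [0.5495, 0.2214, 0.1292]
eef_rot: [3.138, -0.008, -0.143]
force: [0.0, 0.3, 0.4]
grip_width: 0.0135
[0.5495 0.2214 0.1292] [ 3.13751313 -0.00847871 -0.14256844] to go [ -2.59400567  -4.93704847 -69.15841552] 6.843735644554427e-05
```

```bash
python3 -m creep '{"translation":[[-3,-5,-35],[-3,-5,-80],[-3,-5,-80],[-3,-5,-80],[-3,-5,-80]],"yaw":[0,0,0,0,0],"gripper":[255,255,255,255,255]}'
python3 - <<'E'
from m import *
o=ctrl.get_obs();p=np.array(o['ee_pos']);print(p.round(4),o['eef_rot'])
c=cam('side');crop(c,'kn1.png',210,240,330,325,6)
E
```

```text
time_s: 10.2
ee_pos: [0.5473, 0.2165, 0.0511]
eef_rot: [3.138, -0.01, -0.143]
force: [0.4, 0.5, -0.0]
grip_width: 0.0133
[0.5473 0.2165 0.0511] [ 3.13825121 -0.00994468 -0.14279257]
```

View pics/kn1.png

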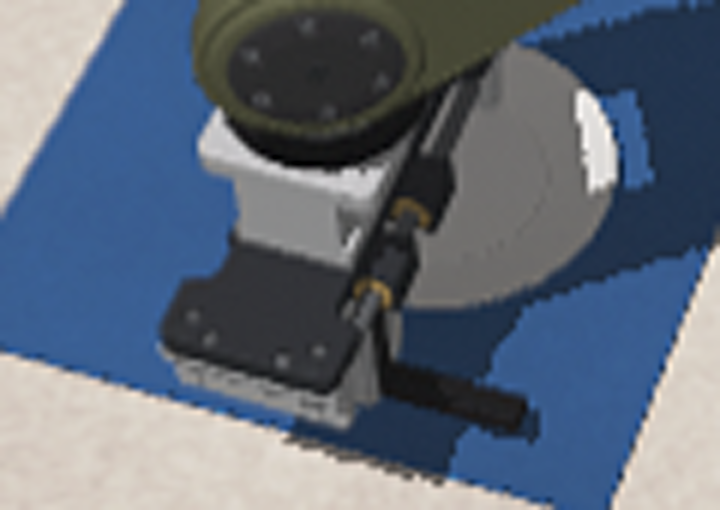

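The knife's black handle end is at crop (524,405), which is pixel (297.3,307.5). I'll compare that with the expected butt point.

Run:
```python
from m import *
c=cam('side');p=np.array(ctrl.get_obs()['ee_pos']);print(p)
q=atz(c,[(210+524.5/6-.5,240+405.5/6-.5)],p[2]-.0216+.008)[0]
x=np.array([.9899,-.142,0]);y=np.array([.142,.9899,0])
print('along',(q-p)@x,'(exp -.063) across',(q-p)@y)
```

```text
[0.54780005 0.21661703 0.05188532]
along -0.06758682759847473 (exp -.063) across -0.0017619038074844606
```

```bash
python3 -m creep '{"translation":[[3,0,-15],[3,0,-25],[3,0,-27],[3,0,-27],[3,0,-27]],"yaw":[0,0,0,0,0],"gripper":[255,255,255,255,255]}'
python3 -m creep '{"translation":[[0,0,0],[0,0,0],[0,0,0],[0,0,0],[0,0,0]],"yaw":[0,0,0,0,0],"gripper":[180,180,180,180,180]}'
python3 -m creep '{"translation":[[0,0,0],[0,0,0],[0,0,30],[0,0,70],[0,0,100]],"yaw":[0,0,0,0,0],"gripper":[180,180,180,180,180]}'
```

```text
time_s: 10.72
ee_pos: [0.5508, 0.2165, 0.0245]
eef_rot: [3.139, -0.012, -0.143]
force: [0.7, -0.2, 0.5]
grip_width: 0.014
time_s: 11.13
ee_pos: [0.5507, 0.2165, 0.0245]
eef_rot: [3.139, -0.012, -0.143]
force: [0.1, 0.1, 0.8]
grip_width: 0.0278
time_s: 11.55
ee_pos: [0.5509, 0.2165, 0.1268]
eef_rot: [3.139, -0.012, -0.143]
force: [0.6, 0.9, 0.2]
grip_width: 0.0275
```

```bash
python3 -m creep '{"translation":[[3,40,20],[5,80,20],[8,120,20],[10,166,20],[11,166,20]],"yaw":[0.12,0.24,0.36,0.48,0.6],"gripper":[120,120,120,120,120]}'
python3 -m creep '{"translation":[[0,0,0],[0,0,0],[0,0,0],[0,0,0],[0,0,0]],"yaw":[0.62,0.62,0.62,0.62,0.62],"gripper":[120,120,120,120,120]}'
python3 -m creep '{"translation":[[0,0,0],[0,0,0],[0,0,0],[0,0,0],[0,0,0]],"yaw":[0.62,0.62,0.62,0.62,0.62],"gripper":[120,120,120,120,120]}'
python3 - <<'E'
from m import *
o=ctrl.get_obs();p=np.array(o['ee_pos']);print('to go',np.array([562.,382.5])-p[:2]*1000,p[2],2.138-o['eef_rot'][2])
c=cam('top');crop(c,'kn2.png',220,140,350,240,6)
E
```

```text
time_s: 11.97
ee_pos: [0.5605, 0.3882, 0.1465]
eef_rot: [3.14, -0.013, 0.467]
force: [-0.7, -0.7, 0.1]
grip_width: 0.0495
time_s: 12.38
ee_pos: [0.5604, 0.3883, 0.1463]
eef_rot: [3.14, -0.013, 1.088]
force: [-0.4, 0.2, -0.4]
grip_width: 0.0496
time_s: 12.8
ee_pos: [0.5604, 0.3882, 0.1462]
eef_rot: [3.141, -0.012, 1.713]
force: [-0.2, -0.4, -0.3]
grip_width: 0.0499
to go [ 1.63185692 -5.74513468] 0.14621963396275584 0.4248109364865531
```

View pics/kn2.png

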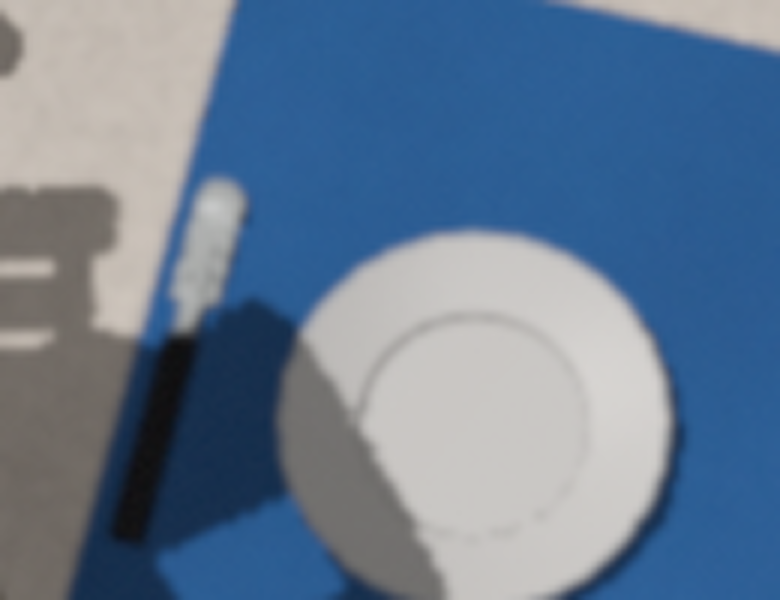

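The knife tip is at crop (224,178) and the butt at (129,541). The plate's rim spans u 277–674, with its top at v≈230.

```bash
python3 - <<'E'
from m import *
c=cam('top');f=lambda u,v:(220+(u+.5)/6-.5,140+(v+.5)/6-.5)
tip=atz(c,[f(224,178)],.007)[0];but=atz(c,[f(129,541)],.011)[0];pl=[atz(c,[f(*q)],.019)[0] for q in((277,428),(674,428),(475,230))]
d=tip-but;print('len',np.linalg.norm(d),'ang',np.arctan2(d[1],d[0]))
ctr=np.array([(pl[0]+pl[1])[0]/2,(pl[0]+pl[1])[1]/2,0]);print('plate',ctr,pl[0]-pl[1],'from front',pl[2][0]-.075)
x=np.array([.9899,-.142,0]);y=np.array([.142,.9899,0]);k=(tip+but)/2-np.array([.5415,.097,0]);print('knife rel plate',k@x,k@y,(tip+but)/2)
E
python3 -m creep '{"translation":[[2,-6,-40],[2,-6,-80],[2,-6,-85],[2,-6,-85],[2,-6,-85]],"yaw":[0.425,0.425,0.425,0.425,0.425],"gripper":[120,120,120,120,120]}'
python3 tip.py tip3.png
```

```text
len 0.15082473729623358 ang -0.12409194746018291
plate [0.53856949 0.09620125 0.        ] [-0.01442637  0.15125122  0.        ] from front 0.5423956218894652
knife rel plate 3.3216817990202254e-05 0.11908967030129397 [0.5584425  0.21487437 0.009     ]
time_s: 13.32
ee_pos: [0.5621, 0.3821, 0.0603]
eef_rot: [-3.141, -0.012, 2.132]
force: [-0.1, 1.7, 0.1]
grip_width: 0.0498
top 133 144 [[171.5, 177.8], [180.0, 196.4], [173.9, 184.6], [175.8, 187.1]] [0.5625 0.3823 0.0612]
side 205 316 [[235.3, 363.9], [256.8, 356.2], [245.1, 356.1], [246.1, 360.0]] [0.5626 0.3824 0.0616]
```

View pics/tip3.png

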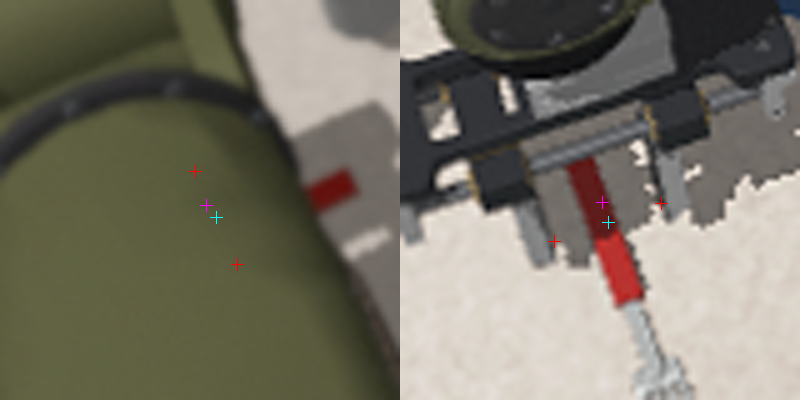

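The jaws straddle the red handle, and the knife measured within 1–2 mm of its target. Gripping the fork.

```bash
python3 -m creep '{"translation":[[0,0,-25],[0,0,-41],[0,0,-41],[0,0,-41],[0,0,-41]],"yaw":[0,0,0,0,0],"gripper":[120,120,120,120,120]}'
python3 -m creep '{"translation":[[0,0,0],[0,0,0],[0,0,0],[0,0,0],[0,0,0]],"yaw":[0,0,0,0,0],"gripper":[255,255,255,255,255]}' 25
python3 -m creep '{"translation":[[0,0,0],[0,0,0],[0,0,0],[0,0,0],[0,0,0]],"yaw":[0,0,0,0,0],"gripper":[255,255,255,255,255]}' 25
python3 - <<'E'
from m import *
p=np.array(ctrl.get_obs()['ee_pos']);print(ctrl.get_obs()['eef_rot'])
for n,nk in(('side',(205+(628-400+.5)/5-.5,316+303.5/5-.5)),):
    c=cam(n);q=atz(c,[nk],.007)[0];d=np.array([np.cos(2.138),np.sin(2.138),0]);print(p,q,'neck minus tcp along',(q-p)@d,'exp .022')
E
```

```text
time_s: 13.83
ee_pos: [0.5628, 0.3826, 0.0213]
eef_rot: [3.139, -0.012, 2.127]
force: [0.3, 0.4, 0.3]
grip_width: 0.0498
time_s: 14.25
ee_pos: [0.5628, 0.3825, 0.0214]
eef_rot: [3.139, -0.012, 2.127]
force: [-0.1, 0.1, 0.5]
grip_width: 0.0199
time_s: 14.67
ee_pos: [0.5628, 0.3825, 0.0214]
eef_rot: [3.139, -0.012, 2.126]
force: [0.1, -0.0, -0.3]
grip_width: 0.0141
[ 3.13903886 -0.01247142  2.12645227]
[0.56278194 0.38253454 0.02137322] [0.55218724 0.40275442 0.007     ] neck minus tcp along 0.022745857162844073 exp .022
```

```bash
python3 -m creep '{"translation":[[0,0,30],[0,0,70],[0,-20,110],[-5,-40,120],[-8,-60,120]],"yaw":[0,0,-0.12,-0.24,-0.36],"gripper":[255,255,255,255,255]}'
python3 -m creep '{"translation":[[-4,-35,0],[-8,-70,0],[-12,-105,0],[-15,-140,0],[-15,-140,0]],"yaw":[-0.62,-0.62,-0.62,-0.62,-0.62],"gripper":[255,255,255,255,255]}'
python3 -m creep '{"translation":[[-4,-35,0],[-8,-70,0],[-12,-105,0],[-15,-140,0],[-15,-140,0]],"yaw":[-0.62,-0.62,-0.62,-0.62,-0.62],"gripper":[255,255,255,255,255]}'
```

```text
time_s: 15.13
ee_pos: [0.5558, 0.3225, 0.1458]
eef_rot: [3.133, -0.014, 1.761]
force: [0.6, 0.1, -0.8]
grip_width: 0.0137
time_s: 15.55
ee_pos: [0.5405, 0.1779, 0.146]
eef_rot: [3.132, -0.013, 1.132]
force: [1.0, 0.4, 0.0]
grip_width: 0.0134
time_s: 15.97
ee_pos: [0.525, 0.0333, 0.1462]
eef_rot: [3.132, -0.013, 0.507]
force: [0.1, 0.6, 0.0]
grip_width: 0.0139
```

```bash
python3 -m creep '{"translation":[[-6,-25,0],[-12,-51,0],[-12,-51,0],[-12,-51,-30],[-12,-51,-60]],"yaw":[-0.65,-0.65,-0.65,-0.65,-0.65],"gripper":[255,255,255,255,255]}'
python3 -m creep '{"translation":[[0,0,-20],[0,0,-25],[0,0,-25]],"yaw":[-0.03,-0.03,-0.03],"gripper":[255,255,255]}'
```

```text
time_s: 16.38
ee_pos: [0.5139, -0.0183, 0.0869]
eef_rot: [3.132, -0.017, -0.116]
force: [1.3, 0.6, -1.1]
grip_width: 0.0136
time_s: 16.63
ee_pos: [0.5133, -0.0182, 0.061]
eef_rot: [3.132, -0.015, -0.144]
force: [0.0, -0.5, -0.3]
grip_width: 0.0139
```

```bash
python3 -m creep '{"translation":[[0,0,-20],[0,0,-32],[0,0,-36],[0,0,-36],[0,0,-36]],"yaw":[0,0,0,0,0],"gripper":[255,255,255,255,255]}'
python3 -m creep '{"translation":[[0,0,0],[0,0,0],[0,0,0],[0,0,0],[0,0,0]],"yaw":[0,0,0,0,0],"gripper":[180,180,180,180,180]}'
python3 -m creep '{"translation":[[0,0,0],[0,0,20],[0,0,60],[0,0,100],[0,0,130]],"yaw":[0,0,0,0,0],"gripper":[180,180,180,180,180]}'
```

```text
time_s: 17.05
ee_pos: [0.5141, -0.0183, 0.0263]
eef_rot: [3.132, -0.017, -0.143]
force: [-0.0, 0.1, 0.3]
grip_width: 0.0136
time_s: 17.47
ee_pos: [0.5142, -0.0182, 0.0265]
eef_rot: [3.132, -0.017, -0.143]
force: [0.2, -0.3, -1.1]
grip_width: 0.0275
time_s: 17.88
ee_pos: [0.5144, -0.0183, 0.1595]
eef_rot: [3.132, -0.019, -0.143]
force: [-0.2, -0.8, 0.4]
grip_width: 0.0274
```

```bash
python3 -m creep '{"translation":[[-43,200,0],[-43,200,0],[-43,200,0],[-43,200,0],[-43,200,0]],"yaw":[0,0,0,0,0],"gripper":[0,0,0,0,0]}'
python3 -m creep '{"translation":[[-45,205,0],[-45,205,0],[-45,205,0],[-45,205,0],[-45,205,0]],"yaw":[0,0,0,0,0],"gripper":[0,0,0,0,0]}'
python3 - <<'E'
from m import *
p=np.array(ctrl.get_obs()['ee_pos']);print('to go',np.array([423,402,100])-p*1000,p)
c=cam('top');crop(c,'fk2.png',310,160,440,260,6)
E
```

```text
time_s: 18.3
ee_pos: [0.4705, 0.1837, 0.1598]
eef_rot: [3.132, -0.019, -0.143]
force: [0.3, 0.3, 0.3]
grip_width: 0.0576
time_s: 18.72
ee_pos: [0.4254, 0.3871, 0.1599]
eef_rot: [3.132, -0.019, -0.143]
force: [1.5, -0.2, 0.7]
grip_width: 0.091
to go [ -2.35907891  14.91009488 -59.88490249] [0.42535908 0.38708991 0.1598849 ]
```

View pics/fk2.png

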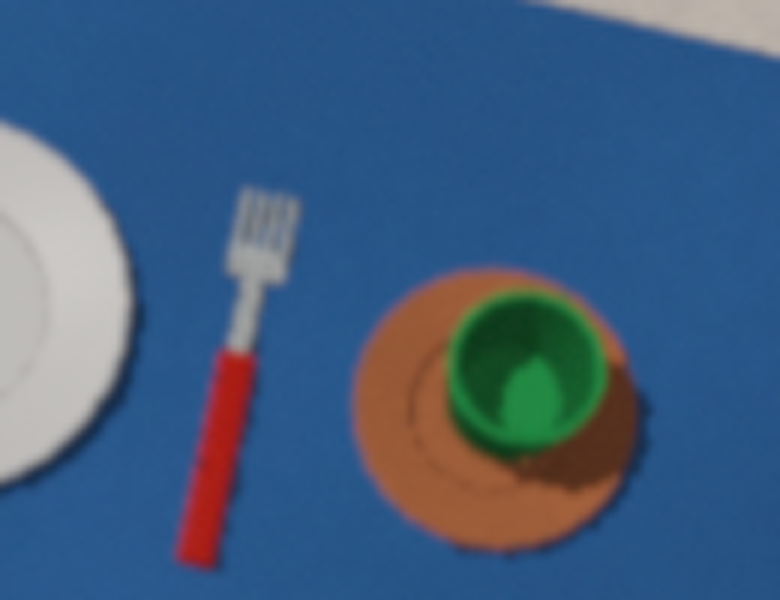

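Fork tines end at crop (270,193), butt at (198,564). The saucer centre is about (495,408) and the cup rim centre (527,367).

```bash
python3 - <<'E'
from m import *
c=cam('top');f=lambda u,v:(310+(u+.5)/6-.5,160+(v+.5)/6-.5)
A=lambda u,v,z:atz(c,[f(u,v)],z)[0]
tip=A(270,193,.007);but=A(198,564,.010);d=tip-but;print('len',np.linalg.norm(d),'ang',np.arctan2(d[1],d[0]))
x=np.array([.9899,-.142,0]);y=np.array([.142,.9899,0]);k=(tip+but)/2-np.array([.5415,.097,0]);print('fork rel plate',k@x,k@y)
S=(A(352,408,.015)+A(638,408,.015))/2;S2=(A(495,267,.015)+A(495,550,.015))/2
C=(A(447,367,.068)+A(608,367,.068))/2;C2=(A(527,289,.068)+A(527,446,.068))/2
print('saucer',S,S2,'cup',C,C2,A(447,367,.068)-A(608,367,.068)); s=S-np.array([.5415,.097,.015]);print('saucer rel plate',s@x,s@y)
E
python3 -m creep '{"translation":[[-3,14,-40],[-3,14,-60],[-3,14,-60]],"yaw":[0,0,0],"gripper":[0,0,0]}'
python3 tip.py tip4.png
```

```text
len 0.15026157396948134 ang -0.10259113685711913
fork rel plate 0.0006478827237115706 -0.11841807750943338
saucer [ 0.520843   -0.12056112  0.015     ] [ 0.52111111 -0.12044719  0.015     ] cup [ 0.52459995 -0.12578753  0.068     ] [ 0.52453302 -0.12557465  0.068     ] [-0.00576255  0.05940557  0.        ]
saucer rel plate 0.010445312499222243 -0.21829704648448658
time_s: 19.07
ee_pos: [0.4195, 0.4022, 0.0948]
eef_rot: [3.127, -0.014, -0.137]
force: [0.2, -0.8, -1.0]
grip_width: 0.0938
top 111 201 [[174.0, 248.2], [133.8, 238.5], [151.5, 241.6], [153.8, 243.3]] [0.4206 0.4025 0.0977]
side 265 326 [[313.4, 351.8], [298.8, 391.3], [306.0, 367.0], [306.3, 371.0]] [0.4216 0.4029 0.0997]
```

View pics/tip4.png

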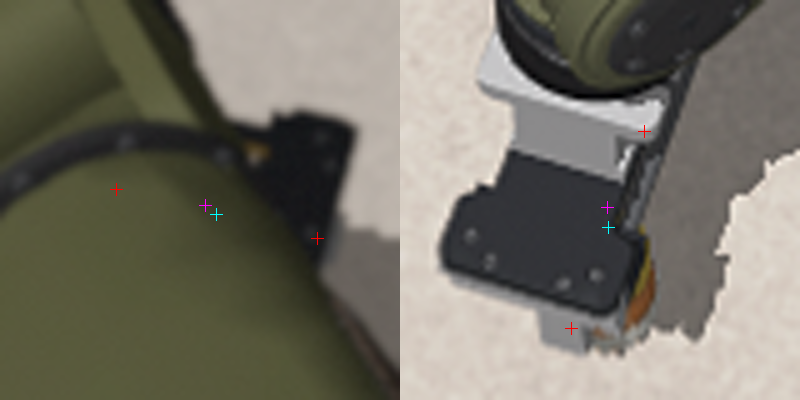

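The fork sits within 1 mm of its target and about 2° off in angle. The cup is about 6 mm off centre, so I'll mend that later. The jar lies between the open fingers, so I'll descend and grip.

```bash
python3 -m creep '{"translation":[[1,-1,-30],[1,-1,-60],[1,-1,-60],[1,-1,-60],[1,-1,-60]],"yaw":[0,0,0,0,0],"gripper":[0,0,0,0,0]}'
python3 -m creep '{"translation":[[0,0,0],[0,0,0],[0,0,0],[0,0,0],[0,0,0]],"yaw":[0,0,0,0,0],"gripper":[255,255,255,255,255]}' 20
python3 -m creep '{"translation":[[0,0,0],[0,0,0],[0,0,0],[0,0,0],[0,0,0]],"yaw":[0,0,0,0,0],"gripper":[255,255,255,255,255]}' 20
```

```text
time_s: 19.58
ee_pos: [0.4237, 0.4024, 0.0424]
eef_rot: [3.134, -0.02, -0.139]
force: [-0.0, 0.5, 0.1]
grip_width: 0.0941
time_s: 20.0
ee_pos: [0.4238, 0.4025, 0.0428]
eef_rot: [3.134, -0.02, -0.139]
force: [-0.8, -0.4, 0.3]
grip_width: 0.0642
time_s: 20.42
ee_pos: [0.4237, 0.4025, 0.0428]
eef_rot: [3.134, -0.02, -0.139]
force: [0.3, 0.5, 0.2]
grip_width: 0.0446
```

```bash
python3 -m creep '{"translation":[[0,0,35],[5,-10,70],[25,-40,90],[50,-70,90],[75,-102,90]],"yaw":[0,0,0,0,0],"gripper":[255,255,255,255,255]}'
python3 -m creep '{"translation":[[160,-220,0],[160,-220,0],[160,-220,0],[160,-220,0],[160,-220,0]],"yaw":[0,0,0,0,0],"gripper":[255,255,255,255,255]}'
python3 -m creep '{"translation":[[39,-53,0],[39,-53,0],[39,-53,-20],[39,-53,-55],[39,-53,-55]],"yaw":[0,0,0,0,0],"gripper":[255,255,255,255,255]}'
```

```text
time_s: 20.83
ee_pos: [0.4996, 0.2999, 0.1343]
eef_rot: [3.136, -0.023, -0.137]
force: [0.0, -0.5, -2.0]
grip_width: 0.0446
time_s: 21.25
ee_pos: [0.6222, 0.1302, 0.1338]
eef_rot: [3.136, -0.022, -0.137]
force: [0.5, 0.5, -1.7]
grip_width: 0.0446
time_s: 21.67
ee_pos: [0.6584, 0.0764, 0.0721]
eef_rot: [3.134, -0.013, -0.138]
force: [-1.0, -0.1, -3.0]
grip_width: 0.0452
```

```bash
python3 -m creep '{"translation":[[0,4,-12],[0,4,-22],[0,4,-25],[0,4,-25],[0,4,-25]],"yaw":[0,0,0,0,0],"gripper":[255,255,255,255,255]}'
python3 -m creep '{"translation":[[0,0,0],[0,0,0],[0,0,0]],"yaw":[0,0,0],"gripper":[255,255,255]}'
```

```text
time_s: 22.08
ee_pos: [0.6588, 0.0807, 0.0481]
eef_rot: [3.134, -0.014, -0.138]
force: [0.8, 0.4, -0.8]
grip_width: 0.0449
time_s: 22.33
ee_pos: [0.6591, 0.0807, 0.0488]
eef_rot: [3.134, -0.015, -0.138]
force: [0.4, -0.3, -1.0]
grip_width: 0.0449
```

```bash
python3 -m creep '{"translation":[[0,0,-3],[0,0,-3],[0,0,-3]],"yaw":[0,0,0],"gripper":[255,255,255]}'
python3 -m creep '{"translation":[[0,0,0],[0,0,0],[0,0,0],[0,0,0],[0,0,0]],"yaw":[0,0,0,0,0],"gripper":[90,90,90,90,90]}'
python3 -m creep '{"translation":[[0,0,0],[0,0,35],[0,0,75],[0,0,110],[0,0,110]],"yaw":[0,0,0,0,0],"gripper":[90,90,90,90,90]}'
python3 -m creep '{"translation":[[-70,-150,0],[-70,-150,0],[-70,-150,0],[-70,-150,0],[-70,-150,0]],"yaw":[0,0,0,0,0],"gripper":[0,0,0,0,0]}'
```

```text
time_s: 22.58
ee_pos: [0.6592, 0.0807, 0.0458]
eef_rot: [3.134, -0.015, -0.138]
force: [0.4, -0.3, -0.4]
grip_width: 0.0448
time_s: 23.0
ee_pos: [0.6592, 0.0807, 0.0458]
eef_rot: [3.134, -0.015, -0.138]
force: [0.4, 0.2, -0.3]
grip_width: 0.0609
time_s: 23.42
ee_pos: [0.6617, 0.0809, 0.1641]
eef_rot: [3.137, -0.026, -0.138]
force: [0.9, 0.1, 0.9]
grip_width: 0.0609
time_s: 23.83
ee_pos: [0.5898, -0.0743, 0.1646]
eef_rot: [3.136, -0.027, -0.142]
force: [-0.0, -0.6, 0.0]
grip_width: 0.0904
```

```bash
python3 -m creep '{"translation":[[-65,-51,0],[-65,-51,0],[-65,-51,-20],[-65,-51,-40],[-65,-51,-40]],"yaw":[0,0,0,0,0],"gripper":[0,0,0,0,0]}'
python3 -m creep '{"translation":[[0,0,0],[0,0,0]],"yaw":[0,0],"gripper":[0,0]}'
python3 tip.py tip5.png
```

```text
time_s: 24.25
ee_pos: [0.5231, -0.1252, 0.1217]
eef_rot: [3.136, -0.022, -0.143]
force: [-0.1, 0.8, -1.0]
grip_width: 0.0939
time_s: 24.42
ee_pos: [0.5234, -0.1249, 0.122]
eef_rot: [3.136, -0.022, -0.143]
force: [0.2, 1.0, -0.1]
grip_width: 0.0941
top 360 175 [[420.4, 222.3], [378.1, 212.3], [400.4, 215.1], [399.3, 217.3]] [ 0.5236 -0.125   0.1224]
side 266 140 [[312.1, 174.6], [300.8, 197.1], [306.3, 180.5], [306.5, 185.6]] [ 0.5237 -0.125   0.1225]
```

View pics/tip5.png

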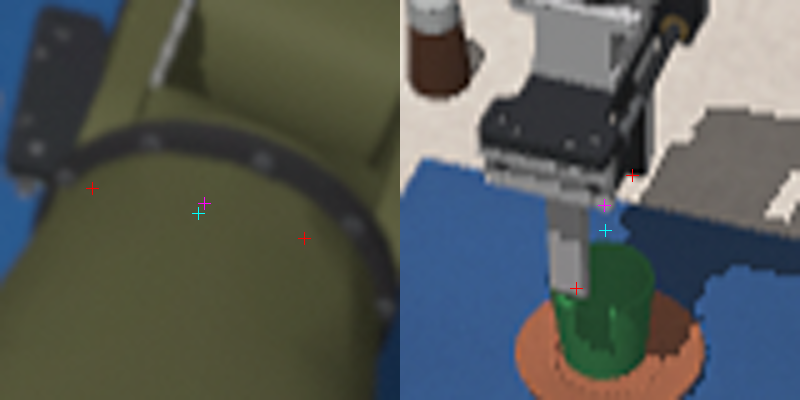

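```bash
python3 -m creep '{"translation":[[1,-1,-35],[1,-1,-65],[1,-1,-69],[1,-1,-69],[1,-1,-69]],"yaw":[0,0,0,0,0],"gripper":[0,0,0,0,0]}'
python3 -m creep '{"translation":[[0,0,0],[0,0,0],[0,0,0],[0,0,0],[0,0,0]],"yaw":[0,0,0,0,0],"gripper":[255,255,255,255,255]}' 12
python3 -m creep '{"translation":[[0,0,0],[0,0,0],[0,0,0],[0,0,0]],"yaw":[0,0,0,0],"gripper":[255,255,255,255]}' 12
python3 -m creep '{"translation":[[0,0,12],[0,0,15],[0,0,15],[0,0,15]],"yaw":[0,0,0,0],"gripper":[255,255,255,255]}'
python3 - <<'E'
from h import *
o=ctrl.get_obs();p=np.array(o['ee_pos']);b=p[2]-.0455;print(p,b)
a=np.linspace(0,6.283,90)
c=cam('side')
def cir(x,y,r,z): return proj(c,np.c_[x+r*np.cos(a),y+r*np.sin(a),0*a+z])
for s,nm in ((0,'cup3a.png'),):
    im=cv2.resize(c['pixels'][170:240,260:360,::-1],None,fx=8,fy=8,interpolation=cv2.INTER_CUBIC)
    for k,col in((cir(p[0],p[1],.024,b),(0,255,255)),(cir(.521,-.1205,.055,.015),(255,255,0)),(cir(.521,-.1205,.034,.008),(255,255,0))):
        cv2.polylines(im,[((k-[260,170]+.5)*8).astype(int)],True,col,1)
    cv2.imwrite('pics/'+nm,im)
E
```

```text
time_s: 24.93
ee_pos: [0.5255, -0.1261, 0.0551]
eef_rot: [3.136, -0.025, -0.142]
force: [0.0, 0.4, 0.4]
grip_width: 0.094
time_s: 25.35
ee_pos: [0.5257, -0.1261, 0.0555]
eef_rot: [3.136, -0.026, -0.142]
force: [1.1, 0.4, -0.1]
grip_width: 0.0641
time_s: 25.68
ee_pos: [0.5257, -0.1261, 0.0555]
eef_rot: [3.136, -0.026, -0.142]
force: [0.4, -0.1, 1.3]
grip_width: 0.0595
time_s: 26.02
ee_pos: [0.5258, -0.1262, 0.0709]
eef_rot: [3.136, -0.026, -0.142]
force: [-0.9, -0.7, -1.2]
grip_width: 0.0597
[ 0.52584099 -0.12616443  0.07092364] 0.025423643052849776
```

View pics/cup3a.png

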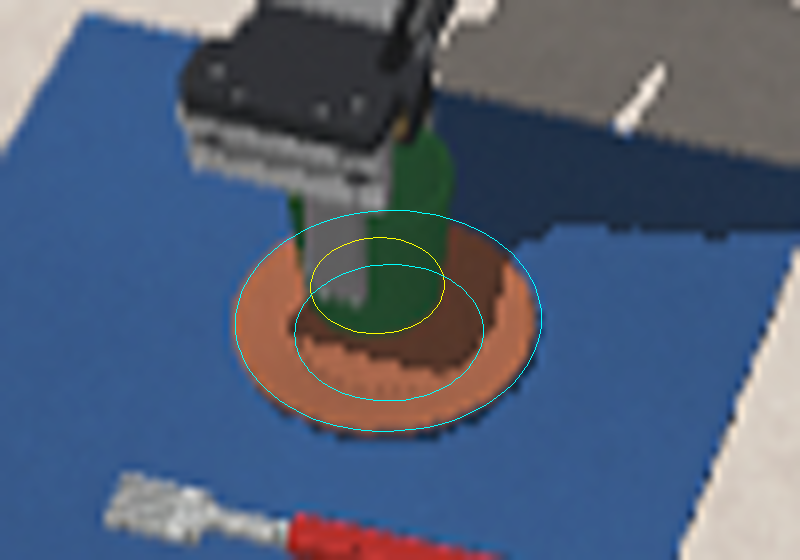

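The held cup's foot matches the TCP model, so only the offset to the saucer remains. I'll shift (-4, +6) mm and lower.

```bash
python3 -m creep '{"translation":[[-4,6,0],[-4,6,0],[-4,6,-8],[-4,6,-13],[-4,6,-15]],"yaw":[0,0,0,0,0],"gripper":[255,255,255,255,255]}'
python3 -m creep '{"translation":[[0,0,0],[0,0,0],[0,0,0]],"yaw":[0,0,0],"gripper":[255,255,255]}'
python3 -m creep '{"translation":[[0,0,0],[0,0,0],[0,0,0],[0,0,0],[0,0,0]],"yaw":[0,0,0,0,0],"gripper":[50,50,50,50,50]}'
python3 -m creep '{"translation":[[0,0,20],[0,0,55],[0,0,90],[0,0,120],[0,0,120]],"yaw":[0,0,0,0,0],"gripper":[50,50,50,50,50]}'
python3 -m creep '{"translation":[[-100,-180,40],[-100,-180,40],[-100,-180,40],[-100,-180,40],[-100,-180,40]],"yaw":[0,0,0,0,0],"gripper":[50,50,50,50,50]}'
python3 -m creep '{"translation":[[-100,-150,0],[-100,-150,0],[-100,-150,0],[-100,-150,0],[-100,-150,0]],"yaw":[0,0,0,0,0],"gripper":[50,50,50,50,50]}'
python3 - <<'E'
from m import *
c=cam('top');save(c,'top9.png');crop(c,'f1.png',230,110,470,290,3)
h=cv2.cvtColor(c['pixels'],cv2.COLOR_RGB2HSV).astype(int);H,S,V=h[...,0],h[...,1],h[...,2]
r=matfit(c);print(r[0])
ms=dict(saucer=((H<14)&(S>100),.015,(380,240)),cup=((H>55)&(H<90)&(S>110)&(V>40),.068,(398,221)),jar=((H>20)&(H<32)&(S>150),.063,(305,160)))
for k,(m,z,s) in ms.items():
    try: P=atz(c,cnt(m,s),z);print(k,np.round(circ(P),4))
    except Exception as e: print(k,e)
q=(H<90)|(H>125)|(S<110);w=np.zeros_like(q);w[166:256,254:338]=q[166:256,254:338]
print('plate',np.round(circ(atz(c,cnt(w,(299,211)),.019)),4))
for k,m,(u0,v0,u1,v1) in(('fork',((H<6)|(H>174))&(S>150),(335,210,356,262)),('knife',V<50,(234,190,256,236))):
    mm=np.zeros(m.shape,bool);mm[v0:v1,u0:u1]=m[v0:v1,u0:u1];v,u=np.where(mm);P=atz(c,np.c_[u,v],.012)[:,:2]
    ww,E=np.linalg.eigh(np.cov(P.T));d=E[:,1]*np.sign(E[0,1]);rc=cv2.minAreaRect((P*1000).astype(np.float32));ctr=np.array(rc[0]);print(k,ctr,rc[1],'ang',np.arctan2(d[1],d[0]).round(3),'origin',ctr+32.5*d)
E
```

```text
time_s: 26.48
ee_pos: [0.5215, -0.1199, 0.055]
eef_rot: [3.136, -0.025, -0.142]
force: [-6.3, 2.8, 18.1]
grip_width: 0.0598
time_s: 26.73
ee_pos: [0.5217, -0.1199, 0.0551]
eef_rot: [3.136, -0.025, -0.142]
force: [-3.3, 1.0, 7.0]
grip_width: 0.0596
time_s: 27.15
ee_pos: [0.5216, -0.12, 0.055]
eef_rot: [3.136, -0.025, -0.142]
force: [-1.2, -0.4, -1.0]
grip_width: 0.0758
time_s: 27.57
ee_pos: [0.5237, -0.1205, 0.1809]
eef_rot: [3.135, -0.034, -0.142]
force: [1.2, 0.2, 0.7]
grip_width: 0.0753
time_s: 27.98
ee_pos: [0.4234, -0.3, 0.2206]
eef_rot: [3.135, -0.034, -0.142]
force: [0.4, -0.0, -0.1]
grip_width: 0.076
time_s: 28.4
ee_pos: [0.3204, -0.4533, 0.2199]
eef_rot: [3.135, -0.033, -0.145]
force: [-0.3, -0.2, -0.0]
grip_width: 0.0756
((556.6966552734375, -14.355316162109375), (485.1024475097656, 295.17529296875), 81.83894348144531)
saucer [ 0.5208 -0.1215  0.0466]
cup [ 0.5172 -0.1189  0.0285]
jar [0.6557 0.0799 0.0204]
plate [0.5415 0.0969 0.0759]
fork [492.2635498  -16.39594078] (11.807342529296875, 82.31511688232422) ang -0.119 origin [524.53311785 -20.2592267 ]
knife [524.47979736 218.15356445] (12.409128189086914, 79.6419906616211) ang -0.145 origin [556.63682073 213.44444055]
```

View pics/f1.png

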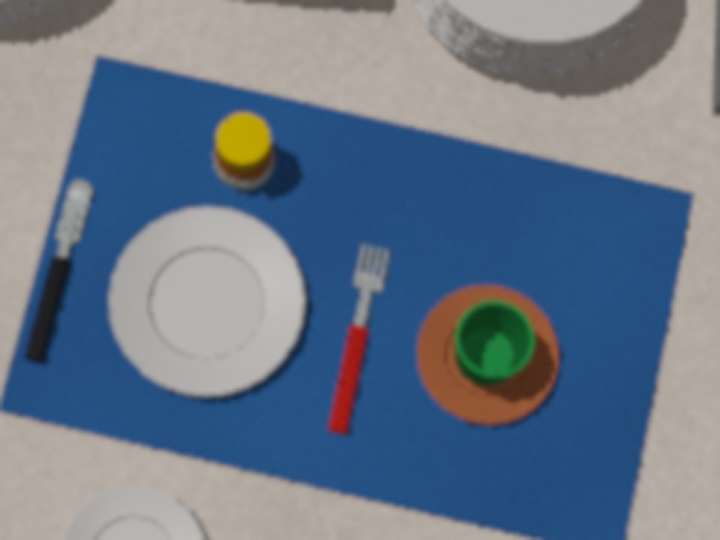

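The final layout looks right. The cup rim centre is at crop (495,341) and the saucer at (488,355). One numeric check on the cup.

Run:
```python
from m import *
c=cam('top');f=lambda u,v:(230+(u+.5)/3-.5,110+(v+.5)/3-.5)
A=lambda u,v,z:atz(c,[f(u,v)],z)[0]
print(A(495.5,340.5,.068),A(488,354.5,.015))
d=c['depth'];h=cv2.cvtColor(c['pixels'],cv2.COLOR_RGB2HSV).astype(int)
v,u=np.where((h[...,0]>55)&(h[...,0]<90)&(h[...,1]>110));k=(u>370)&(u<420)&(v>200)&(v<250);P=dep(c,np.c_[u,v][k]);R=P[P[:,2]>.055];print('rim',len(R),circ(R),(R.min(0)+R.max(0))/2,R[:,2].max())
J=[];v,u=np.where((h[...,0]>20)&(h[...,0]<32)&(h[...,1]>150));k=(v<175)&(v>140)&(u>290)&(u<330);P=dep(c,np.c_[u,v][k]);R=P[P[:,2]>.055];print('jar',R.mean(0),P[:,2].max())
```

```text
[ 0.51853871 -0.1202111   0.068     ] [ 0.52029179 -0.12104031  0.015     ]
rim 154 (np.float64(0.40746464353568357), np.float64(-0.0755115043859577), np.float64(0.12422744785820625)) [ 0.36994275 -0.06226646  0.71391157] 1.3725072437831398
jar [0.65626032 0.08023049 0.06293605] 0.06948317071089356
```

```bash
python3 -c "
from station import ctrl
print(ctrl.hand_in())"
```

```text
the job is handed in; nothing more can be done
None
```

The place is laid and the job is handed in at about 28 s of robot time, with the arm clear of everything. The cup was placed first, then the knife, the fork and the jar. I then re-gripped the cup once, because the first placing left it about 6 mm off centre.

Last checks, read from the top camera and given relative to the plate's centre in the mat's axes:

| Item | Measured | Aim |
|---|---|---|
| Cup | about 2 mm from the saucer's centre | centre |
| Jar | upright, about 18 mm clear of the rim, under 1 mm off straight behind | about 20 mm clear |
| Fork | 118.4 mm to the right, 0 mm off level, about 1.3° off parallel | 118–119 mm |
| Knife | 117.5 mm to the left, 1.6 mm towards the robot, parallel within 0.2° | same as fork |

- **Plate and saucer:** both measured within about 1 mm of where they started.
- **Camera disagreement:** an early difference of about 8 mm between the two cameras came mostly from a one-pixel shift in my own image code. After I fixed it they agreed to about 2–4 mm on the mat, plate, saucer and fork. The knife differed by about 5 mm, and the jar by 8 mm, because the side view also takes in the side of its lid.
- **Failed checks:** a last attempt to fit the cup's rim from depth picked up wrong points. The cup figure therefore rests on one reading from the final top picture; an automatic colour fit put it about 4 mm off, but that fit also takes in the cup's side.
- **Force:** setting the cup back down briefly read 18 N on the wrist, well under the 120 N limit.

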